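# Release the last swing bolt of a can cooker's lid

## Task

The can cooker is cooled and three of its four lid bolts already hang free; release the last one. Ease its wing nut anticlockwise a little at a time, an eighth of a turn or less once it goes slack, trying the bolt lightly outwards in between, and stop as soon as the washer rides clear over the lip of the slotted lug and the bolt comes free: do not run the nut farther up the thread, and never force the washer against the lip or the shank against the slot. Then swing the eyebolt out and lay it over until it sticks straight out level or lower, leaving the tins where they stand.

Things in the scene. Friction and masses are not known exactly. Their poses are not given: they have to be found in the camera images.
- cooker: the can cooker, fixed: a round steel pressure pot 220 mm across; its lid's flat edge is 180 mm above the table, dome and black bail (230 mm) in the middle, gauge (280 mm) and valve on the half away from the upright bolt. Origin on the pot's axis at the table; x axis points outwards to the bolt that still stands upright in its lug; three others hang down at +y, -x and -y
- bolt_eye (a point): pivot of the one bolt still upright (12 mm steel, 104 mm from eye to tip): the eye's centre, 136 mm out on the cooker's x axis, 107 mm above the table; z along the bolt. It stands in a 15 mm slot, open outwards, of a lug on the lid: flat seat 78 mm above the eye, prongs 11 mm wide that end 12.5 mm beyond the bolt's axis in a lip 2 mm high and thick, which hooks the nut's washer
- swing_bolt (a joint): swing of the bolt about its eye, rad: 0 upright in the slot, growing outwards (away from the pot, along the cooker's x axis), 1.57 straight out level, stop at 2.6. The pivot is stiff, about 0.13 N m: the bolt stays where it is put and 1.5 to 3 N at the nut swings it. It also has 1.5 mm of sideways play either way in the slot. Fingers that clamp the nut hold it upright too: try it with slack fingers
- nut_ears (a point): the steel wing nut on that bolt: centre between its ears; x axis along the ears, z along the bolt. Ears 60 mm from end to end, 7 mm thick, flat upright ends, from 11 mm below to 11 mm above this point. Hub 19 mm across, 5 to 19 mm below it; then its washer, 21 mm across, 4 mm thick, underside 23 mm below, pressing on the seat when found. The bolt's tip stands between the ears, 3 mm above
- wing_nut (a joint): turn of the nut, rad, growing as it loosens (anticlockwise from above); near 0 when found. It climbs, and its washer with it, 8 mm a turn (1.27 mm per rad), stiff at 0.14 N m. The springy gasket lifts the lug after the nut by an amount that cannot be seen beforehand; then the washer needs 2.1 to 3 mm of air over the seat to pass the lip: hooked, the bolt gives under 0.015 rad; free, more. In all 1.8 to 5 rad
- tin_a: a closed sausage tin, 73 mm across and 58 mm high, standing on the table beside the cooker; origin under its centre
- tin_b: a like tin on the cooker's other side; origin under its centre
- tin_c: a like tin stacked on the second one; origin under its centre

How it is judged:
By the outcome, as a careful person would: the job done as asked, in the order asked, and still so for the second after the job is handed in, with the robot touching nothing.
It also fails if it takes over 67 s, if anything falls off the work surface, if the arm or the gripper's body presses on something with over 40 N, if the wrist force passes 120 N, or if a joint passes its speed limit or range.

## Robot

A 6-joint arm with a two-finger parallel gripper is mounted at the origin on the work surface. World frame = base frame: x ahead of the robot, y to its left, z up, the work surface at z = 0. Lengths are in m, angles in degrees, forces in N, time in s.
With the tool pointing down it reaches from about 0.25 to 0.8 m from the base axis. Payload 3.9 kg.
Tool frame: the origin (TCP) lies on the centre line of the jaws, within the pads' length; the fingertips stand 19 mm ahead of it and the grasp point (between the pads) is the TCP; z points along the fingers, x is the direction in which the jaws open and shut, and the axes are right-handed (so a half turn about z gives the same grasp; the last joint's range is limited). The gripper opens to 85 mm and grips with 20 to 120 N. Pads are 22 mm wide; open, the fingers measure 114 mm over their backs; the gripper's body (76 mm by 85 mm) begins 54 mm behind the grasp point. The pads swing forward as they close: fully open they stand 13 mm farther back than shut.
Start: joints at [0, 14.897, -7.913, 67.191, 0, 90], TCP at [0.525, -0, 0.25] pointing down, gripper open.
Joint ranges: [-159.42, 159.42], [-47.68, 98.78], [-73.54, 78.23], [-108.79, 121.32], [-90, 84.71], [-180, 180]. Speed limits (degrees/s): [147.25, 147.25, 180, 180, 180, 180].

## Interface

Orientations are given as a 3x3 rotation matrix whose columns are the frame's x, y, z axes.
In Python, from plant import read_state, grab_frame, calibration, sign_off gives the robot as it stands. The module is installed in compiled form; this text tells all that it offers.
- The arm moves only by the tool carry_out, never from a script. Its argument "targets" is a list of rows, each a list of 7 numbers: the shift along the tool's x, y, z in mm, then the turn, a rotation vector about the tool's x, y, z in degrees, then the closure in counts, from 0 (fully open) to 255 (shut). A call has 1 to 10 rows; each row shifts and turns the pose as measured when the row begins, along the tool's axes as they then stand; what a row does not reach is not made up. A row lasts 1/8 s, in which the tool goes at most 62.5 mm and 10.7 degrees, less where a joint would pass 70% of its speed; a pose out of reach is approached as far as the arm can. A call with a gripper value outside its range is refused whole. The fingers move at their own pace and stop on an object; "force" is the grip in N (left out, the last holds). Time passes only in rows, so rows that do not move let the fingers close. It gives the time, the measured TCP pose, the force and the opening at its end, in the units of the state.
- read_state(): the state, without advancing time (a new reading comes with each control period).
- grab_frame(name): name is "scene" or "side" or "wrist"; returns (picture, depth): 480x640x3 uint8, red, green, blue; 480x640 float32, m along the optical axis (not along the pixel's ray), 0 where there is no reading.
- calibration(name): a dict with "fx", "fy", "cx", "cy" (pixels), "eye" and "attitude" of the camera in the world. Camera axes: x right, y down, z forward; pixel columns grow to the right and rows downward; lengths in m; the calibration is good to about 2 mm. A picture is of the moment at which its call begins: read the wrist's pose just before it. calibration takes no time and is no camera call; for the wrist camera it gives the pose at the moment of the call.
- sign_off(): hands the job in, once; it reports no verdict.
The state is a dict: "clock": time; "qpos": joint angles; "qd": joint speeds; "effort": joint torques, N m; "tcp_pos": TCP position; "ee_rot": TCP orientation; "force": force on the tool from outside, world axes, zero at the start; "wrist_torque": the same for the moment, N m; "finger_gap": finger opening in m.
Only numpy, scipy, OpenCV 4.12 (cv2) and the standard library are available. Lean on these libraries where they do the work, as an engineer would, in place of code of your own. Each camera call takes 0.05 s, during which the arm holds its last target. There are 200 camera calls.

## Working session

There is one attempt and no reset: what is moved stays moved. The work goes in short steps, Python scripts to look and compute and a tool call to move; the robot and the scene stay as the last step left them, time stands still between calls to the robot, and variables do not carry over. Pictures are saved under pics/ and viewed, about 8 in all and at most 12, crops included, and the job is handed in when it is done.

Besides the shell and the picture viewer there is one more tool, called after "Emit:" by a JSON object that holds its "fn" and its "kwargs". carry_out: Moves the arm, as the interface text tells. Its arguments: {"type":"object","properties":{"targets":{"type":"array"},"force":{"type":"number"}},"required":["targets"]}

```bash
mkdir -p pics
cat > h.py <<'E'
import numpy as np, cv2
from plant import *
def shot(n,f):
    c=calibration(n); p,d=grab_frame(n); cv2.imwrite(f'pics/{f}.png',p[:,:,::-1]); np.savez(f'pics/{f}.npz',p=p,d=d,**{k:np.array(v) for k,v in c.items()}); return p,d,c
def pts(d,c):
    v,u=np.mgrid[:480,:640]; P=np.stack([(u-c['cx'])/c['fx']*d,(v-c['cy'])/c['fy']*d,d],-1)
    return P@np.array(c['attitude']).T+np.array(c['eye'])
def proj(X,c):
    q=(np.atleast_2d(X)-np.array(c['eye']))@np.array(c['attitude']); return np.c_[q[:,0]/q[:,2]*c['fx']+c['cx'],q[:,1]/q[:,2]*c['fy']+c['cy']]
E
python3 - <<'E'
from h import *
s=read_state(); print(s['clock'],s['tcp_pos'],s['finger_gap'],s['force'])
a=[]
for n in ('scene','side'):
    p,d,c=shot(n,n+'0'); print(n,c['eye'],np.round(c['attitude'],3).tolist(),c['fx']); a.append(p)
    P=pts(d,c)
cv2.imwrite('pics/both.png',cv2.resize(np.vstack(a),None,fx=.62,fy=.62)[:,:,::-1])
E
```

```text
0.0 [5.24350513e-01 9.26808901e-06 2.49463776e-01] 0.08553929216708984 [ 0.69859693 -0.0893432  -1.11230279]
scene [1.09154234 0.58585199 0.67248987] [[-0.716, 0.399, -0.572], [0.697, 0.39, -0.601], [-0.017, -0.83, -0.558]] 446.38296375456844
side [ 0.36023036 -0.66646369  0.93593541] [[0.961, -0.207, 0.185], [-0.278, -0.71, 0.647], [-0.002, -0.673, -0.739]] 523.483248432925
```

View pics/both.png

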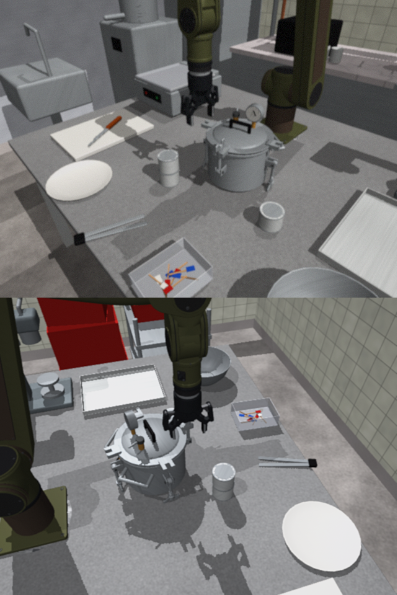

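The scene view (top) and side view (bottom) show the pot in mid-table, one tin at its right and a stack of two at its left. Next I need closer crops.

Run:
```python
from h import *
from scipy.optimize import least_squares
a=np.load('pics/scene0.npz');b=np.load('pics/side0.npz')
A=cv2.resize(a['p'][140:330,300:480],None,fx=3,fy=3,interpolation=cv2.INTER_CUBIC)[:560,:400]
def crop(p,r0,c0,h,w,s): return cv2.resize(p[r0:r0+h,c0:c0+w],None,fx=s,fy=s,interpolation=cv2.INTER_CUBIC)
A=crop(a['p'],150,315,180,160,2.5);B=crop(b['p'],150,160,180,160,2.5)
cv2.imwrite('pics/crops.png',np.hstack([A,B])[:,:,::-1])
Q=[]
for n in (a,b):
    P=pts(n['d'],n); m=(n['d']>0)&(P[...,0]>.25)&(P[...,0]<.75)&(abs(P[...,1])<.3)&(P[...,2]>.03)&(P[...,2]<.15)
    Q.append(P[m])
    z=P[...,2]; 
    for lo,hi in((.05,.065),(.108,.125),(.17,.19)):
        k=(n['d']>0)&(abs(P[...,1])<.35)&(P[...,0]>.25)&(P[...,0]<.85)&(z>lo)&(z<hi)
        nn,l,st,ce=cv2.connectedComponentsWithStats(k.astype(np.uint8))
        for i in range(1,nn):
            if st[i,4]>80: 
                q=P[l==i]; print(lo,st[i].tolist(),np.round(q.mean(0),3),np.round(q.min(0),3),np.round(q.max(0),3))
Q=np.vstack(Q)
f=lambda t:np.hypot(Q[:,0]-t[0],Q[:,1]-t[1])-.11
r=least_squares(f,[.42,0],loss='cauchy',f_scale=.004);print(r.x,np.median(abs(r.fun)))
```

```text
0.05 [336, 266, 95, 31, 494] [0.487 0.14  0.057] [0.37 0.02 0.05] [0.528 0.194 0.065]
0.05 [256, 271, 33, 15, 188] [ 0.639 -0.049  0.058] [ 0.595 -0.093  0.05 ] [ 0.658 -0.032  0.065]
0.05 [419, 325, 41, 33, 1047] [0.535 0.313 0.059] [0.494 0.273 0.05 ] [0.569 0.348 0.062]
0.05 [263, 382, 81, 74, 438] [0.806 0.252 0.054] [0.782 0.188 0.05 ] [0.85  0.312 0.058]
0.108 [254, 242, 34, 22, 604] [ 0.622 -0.065  0.116] [ 0.582 -0.106  0.108] [ 0.657 -0.032  0.121]
0.108 [336, 243, 15, 22, 98] [0.52  0.055 0.116] [0.504 0.019 0.108] [0.527 0.082 0.125]
0.108 [346, 250, 102, 30, 828] [0.47  0.164 0.116] [0.376 0.097 0.108] [0.561 0.227 0.125]
0.17 [385, 191, 21, 9, 94] [0.329 0.039 0.184] [0.31  0.008 0.18 ] [0.353 0.071 0.19 ]
0.17 [324, 192, 133, 64, 3431] [0.45  0.113 0.183] [ 0.27  -0.066  0.17 ] [0.566 0.232 0.19 ]
0.05 [280, 268, 18, 28, 86] [0.489 0.001 0.057] [ 0.465 -0.019  0.05 ] [0.516 0.033 0.065]
0.05 [341, 294, 37, 21, 157] [ 0.614 -0.098  0.058] [ 0.582 -0.11   0.05 ] [ 0.658 -0.055  0.065]
0.05 [239, 299, 29, 9, 121] [ 0.406 -0.027  0.057] [ 0.378 -0.031  0.05 ] [ 0.436 -0.021  0.065]
0.108 [282, 251, 16, 24, 89] [0.494 0.005 0.117] [ 0.474 -0.015  0.108] [0.519 0.042 0.125]
0.108 [178, 260, 25, 19, 211] [0.294 0.051 0.115] [0.274 0.029 0.108] [0.321 0.069 0.125]
0.108 [342, 266, 37, 32, 913] [ 0.618 -0.075  0.114] [ 0.582 -0.11   0.108] [ 0.657 -0.034  0.119]
0.108 [204, 273, 38, 18, 172] [ 0.357 -0.008  0.117] [ 0.324 -0.026  0.108] [0.389 0.023 0.125]
0.108 [247, 275, 35, 25, 315] [ 0.437 -0.039  0.115] [ 0.399 -0.065  0.108] [ 0.471 -0.015  0.125]
0.17 [217, 177, 45, 29, 667] [0.427 0.172 0.183] [0.386 0.118 0.174] [0.477 0.23  0.19 ]
0.17 [167, 201, 145, 82, 4867] [0.404 0.031 0.182] [ 0.268 -0.07   0.17 ] [0.565 0.174 0.19 ]
[0.4161944  0.08152078] 0.0026240103493710143
```

View pics/crops.png

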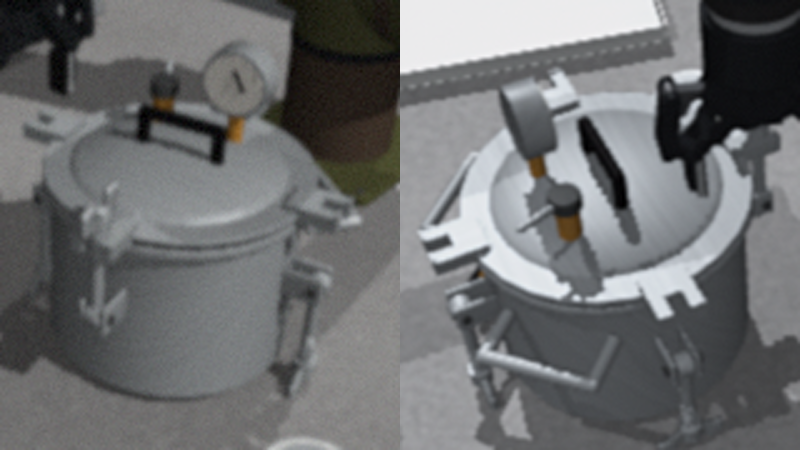

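The left crop (scene) shows the upright bolt with its wing nut at crop (105,225), about scene pixel (357,240). In the right crop (side) it is under the gripper at (740,150), about pixel (296,210). The pot is at (0.416, 0.082). I'll measure the nut from the depth readings.

Run:
```python
from h import *
C=np.array([.4162,.0815])
for f in('scene0','side0'):
    n=np.load(f'pics/{f}.npz');P=pts(n['d'],n);r=np.hypot(*(P[...,:2]-C).transpose(2,0,1))
    k=(n['d']>0)&(r>.10)&(r<.18)&(P[...,2]>.192)&(P[...,2]<.225)
    nn,l,st,ce=cv2.connectedComponentsWithStats(k.astype(np.uint8))
    for i in range(1,nn):
        if st[i,4]>10:
            q=P[l==i];print(f,st[i].tolist(),np.round(np.median(q,0),4),np.round(q.min(0),3),np.round(q.max(0),3),'ang',np.degrees(np.arctan2(*(np.median(q,0)[:2]-C)[::-1])))
    k=(n['d']>0)&(r>.125)&(r<.16)&(P[...,2]>.174)&(P[...,2]<.192)
    a=np.degrees(np.arctan2(P[...,1]-C[1],P[...,0]-C[0]))[k]
    h,e=np.histogram(a,36,(-180,180));print([(int(x),int(y)) for x,y in zip(e,h) if y>5])
print(read_state()['ee_rot'].round(3).tolist(), calibration('wrist')['eye'],np.round(calibration('wrist')['attitude'],3).tolist())
```

```text
scene0 [347, 223, 15, 23, 191] [0.553  0.1159 0.2093] [0.522 0.102 0.192] [0.579 0.123 0.221] ang 14.132089775194682
[(-180, 12), (-90, 44), (-80, 58), (-70, 15), (0, 48), (10, 119), (20, 20), (90, 118), (100, 100)]
[(-180, 94), (-170, 88), (-160, 28), (-90, 102), (-80, 124), (0, 106), (90, 46)]
[[1.0, -0.0, -0.002], [-0.0, -1.0, 0.0], [-0.002, -0.0, -1.0]] [0.52529468 0.08367487 0.37307469] [[1.0, -0.0, -0.002], [-0.001, -0.946, -0.326], [-0.001, 0.326, -0.946]]
```

Emit:
{"fn": "carry_out", "kwargs": {"targets": [[8,-35,-30,0,0,0,0],[8,-35,-15,0,0,0,0],[8,-35,0,0,0,0,0],[0,0,0,0,0,0,0]]}}

```text
clock: 0.6
tcp_pos: [0.5478, 0.1071, 0.2932]
ee_rot: [[1.0, -0.002, -0.007], [-0.002, -1.0, -0.001], [-0.007, 0.001, -1.0]]
force: [0.4, -0.8, 0.2]
finger_gap: 0.0851
```

Run:
```python
from h import *
s=read_state();print(s['clock'],s['tcp_pos'],s['force'])
p,d,c=shot('wrist','w1');print(c['fx'],c['eye'])
P=pts(d,c);C=np.array([.4162,.0815]);r=np.hypot(*(P[...,:2]-C).transpose(2,0,1))
k=(d>0)&(r>.09)&(r<.19)&(P[...,2]>.213)&(P[...,2]<.226)
nn,l,st,ce=cv2.connectedComponentsWithStats(k.astype(np.uint8))
for i in range(1,nn):
    if st[i,4]>50:
        q=P[l==i];rr=cv2.minAreaRect((q[:,:2]*1000).astype(np.float32));print(st[i].tolist(),q.mean(0).round(4),rr)
cv2.imwrite('pics/w1s.png',p[:,:,::-1])
```

```text
0.6 [0.54777951 0.10705023 0.2931842 ] [ 0.37294163 -0.828256    0.1925772 ]
386.18799230405597 [0.54951043 0.19079078 0.41666982]
[351, 241, 32, 19, 410] [0.5707 0.1173 0.2179] ((570.9718017578125, 116.32768249511719), (17.897037506103516, 7.219552516937256), 18.233991622924805)
[280, 261, 31, 20, 385] [0.5312 0.1051 0.2179] ((530.7726440429688, 104.33873748779297), (18.02861976623535, 6.884520053863525), 17.89695167541504)
```

View pics/w1.png

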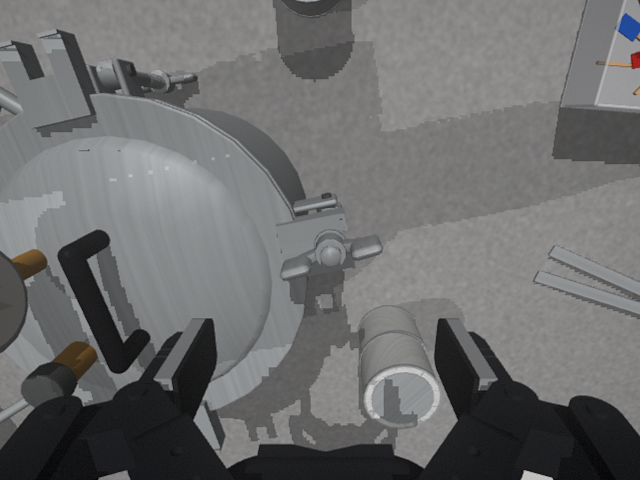

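The wrist view shows the nut clearly: ears at pixels (296,270) and (367,250), centre at (551.0, 110.5, 207 mm), ears about 17.5° from world x and nearly radial (12.1°). I'll turn the jaw to the ear line and centre it while staying high, then check the tip depth and j6.

Emit:
{"fn": "carry_out", "kwargs": {"targets": [[3,-3,0,0,0,-9,0],[0,0,0,0,0,-8.5,0],[0,0,0,0,0,0,0]]}}

```text
clock: 1.02
tcp_pos: [0.5488, 0.1061, 0.2919]
ee_rot: [[0.953, 0.303, -0.011], [0.303, -0.953, -0.004], [-0.012, -0.0, -1.0]]
force: [0.5, 0.0, -0.3]
finger_gap: 0.0854
```

```bash
cat >> h.py <<'E'
C0=np.array([.4162,.0815])
def ears(d,c,zl=.213,zh=.235):
    P=pts(d,c);r=np.hypot(*(P[...,:2]-C0).transpose(2,0,1));k=(d>0)&(r>.09)&(r<.19)&(P[...,2]>zl)&(P[...,2]<zh)
    nn,l,st,ce=cv2.connectedComponentsWithStats(k.astype(np.uint8));o=[]
    for i in range(1,nn):
        if st[i,4]>50: q=P[l==i];rr=cv2.minAreaRect((q[:,:2]*1000).astype(np.float32));o.append([*rr[0],np.median(q[:,2])*1000,*rr[1]])
    return np.round(o,1)
def tool(X,s): return ((np.array(X)-s['tcp_pos'])@np.array(s['ee_rot']))*1000
E
python3 - <<'E'
from h import *
s=read_state();print(s['clock'],np.round(s['qpos'],1),s['tcp_pos'],np.degrees(np.arctan2(s['ee_rot'][1][0],s['ee_rot'][0][0])))
p,d,c=shot('wrist','w2')
e=ears(d,c);print(e)
if len(e)==2: 
    m=e[:,:3].mean(0);print(m,np.degrees(np.arctan2(*(e[0]-e[1])[1::-1])),tool(np.r_[m[:2],m[2]-11]/1000,s))
# finger depth in tool frame
P=pts(d,c);T=tool(P.reshape(-1,3),s);k=(d.ravel()>0)&(abs(T[:,0])<62)&(abs(T[:,1])<14)&(T[:,2]<30)&(T[:,2]>-60)
for sg in(-1,1):
    q=T[k&(sg*T[:,0]>35)];print(len(q),q.min(0).round(1),q.max(0).round(1),np.percentile(q[:,2],[50,90,99]).round(1))
E
```

```text
1.025 [11.  18.1  2.8 75.4 -0.1 83.4] [0.54884174 0.10610667 0.29191665] 17.61308263196779
[[530.7 104.5 218.4  17.8   7. ]
 [570.8 116.8 218.4  18.1   7. ]]
[550.75 110.65 218.4 ] -162.94748642520096 [ 4.19263758 -3.75121081 84.47305573]
11535 [-62. -14. -60.] [-35.7  12.7   6.5] [-42.5  -9.    2.9]
10625 [ 36.7 -14.  -60. ] [62.  12.2  6.8] [-41.   -8.3   2.9]
```

Emit:
{"fn": "carry_out", "kwargs": {"targets": [[5,-4.5,20,0,0.7,-0.5,0],[0,0,20,0,0,0,0],[0,0,15,0,0,0,0],[0,0,0,0,0,0,0]]}}

```text
clock: 1.58
tcp_pos: [0.5515, 0.1093, 0.2355]
ee_rot: [[0.954, 0.299, 0.0], [0.299, -0.954, -0.001], [0.0, 0.001, -1.0]]
force: [1.0, -0.6, -0.3]
finger_gap: 0.0857
```

Run:
```python
from h import *
s=read_state();print(s['clock'],s['tcp_pos'],s['force'])
w=np.load('pics/w2.npz');P=pts(w['d'],w);rb=np.hypot(P[...,0]-.55075,P[...,1]-.11065)
for a,b in((36,44),(44,52),(52,60)):
    k=(w['d']>0)&(rb>a/1000)&(rb<b/1000)&(P[...,2]<.25);print(a,np.percentile(P[...,2][k],[90,99,100]))
p,d,c=shot('wrist','w3');e=ears(d,c);print(e)
if len(e)==2:
    m=e[:,:3].mean(0);print(m,tool(np.r_[m[:2],m[2]-11]/1000,s),np.degrees(np.arctan2(*(e[0]-e[1])[1::-1])),np.degrees(np.arctan2(s['ee_rot'][1][0],s['ee_rot'][0][0])),s['ee_rot'][:,2])
```

```text
1.575 [0.55148395 0.10929891 0.23546456] [ 1.02503503 -0.62278891 -0.27622739]
36 [0.18097815 0.18182774 0.18361949]
44 [0.18558318 0.18770884 0.18888908]
52 [0.18808773 0.18937665 0.19015543]
[[530.7 104.5 218.2  17.6   7.4]
 [570.7 116.9 218.2  17.9   7.1]
 [511.   96.9 232.8   5.2  23. ]
 [592.9 122.7 232.9   6.5  22.7]]
```

Emit:
{"fn": "carry_out", "kwargs": {"targets": [[-0.7,-1.4,15,0,0,0,0],[0,0,13,0,0,0,0],[0,0,2.5,0,0,0,0],[0,0,0,0,0,0,0]], "force": 25}}

```text
clock: 2.12
tcp_pos: [0.5516, 0.1104, 0.205]
ee_rot: [[0.955, 0.297, 0.004], [0.297, -0.955, 0.0], [0.004, 0.001, -1.0]]
force: [0.9, -1.3, 0.3]
finger_gap: 0.0854
```

Run:
```python
from h import *
s=read_state();print(s['clock'],s['tcp_pos'],s['force'])
p,d,c=shot('wrist','w4');e=ears(d,c,.214,.224);print(e);cv2.imwrite('pics/w4c.png',p[200:480,120:520,::-1])
```

```text
2.125 [0.55157202 0.1103962  0.20496342] [ 0.86984208 -1.26310579  0.28277545]
[[595.9 124.1 219.3   7.4  23.5]
 [508.9  97.  219.2   6.3  23. ]
 [530.5 104.5 218.2  18.1   7.2]
 [570.6 116.7 218.2  18.    7.4]]
```

View pics/w4c.png

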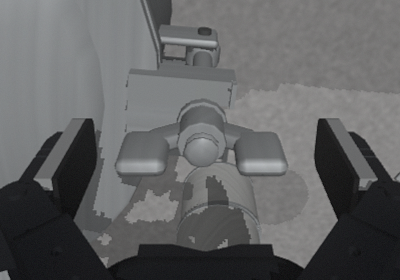

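The view shows the ears at crop x 118–283 and the pad faces at 95 and 317, so the jaw sits about 1.5 mm too far out. I'll correct that and grip.

Emit:
{"fn": "carry_out", "kwargs": {"targets": [[-1.5,-0.4,0,0,0,0,0],[0,0,0,0,0,0,60],[0,0,0,0,0,0,120],[0,0,0,0,0,0,120],[0,0,0,0,0,0,120]], "force": 25}}

```text
clock: 2.8
tcp_pos: [0.5505, 0.1105, 0.2063]
ee_rot: [[0.955, 0.297, 0.006], [0.297, -0.955, 0.0], [0.006, 0.001, -1.0]]
force: [-0.1, 0.4, 0.8]
finger_gap: 0.0592
```

Emit:
{"fn": "carry_out", "kwargs": {"targets": [[0,0,-0.2,0,0,-9,120],[0,0,-0.2,0,0,-9,120],[0,0,-0.2,0,0,-9,120],[0,0,-0.2,0,0,-9,120],[0,0,0,0,0,0,120]]}}

```text
clock: 3.42
tcp_pos: [0.5504, 0.1104, 0.2068]
ee_rot: [[0.584, 0.812, 0.005], [0.812, -0.584, 0.0], [0.003, 0.004, -1.0]]
force: [-0.6, 0.5, 0.1]
finger_gap: 0.0596
```

```bash
cat >> h.py <<'E'
def st():
    s=read_state();print('t',round(s['clock'],2),'tcp',np.round(np.array(s['tcp_pos'])*1000,1),'ang',round(np.degrees(np.arctan2(s['ee_rot'][1][0],s['ee_rot'][0][0])),1),'F',np.round(s['force'],1),'M',np.round(s['wrist_torque'],2),'gap',round(s['finger_gap']*1000,1),'zax',np.round(np.array(s['ee_rot'])[:,2],3));return s
E
python3 -c "
from h import *
st()"
```

```text
t 3.42 tcp [550.4 110.4 206.8] ang 54.3 F [-0.6  0.5  0.1] M [-0.03  0.1   0.16] gap 59.6 zax [ 0.005  0.    -1.   ]
```

Emit:
{"fn": "carry_out", "kwargs": {"targets": [[0,0,0,0,0,0,0],[0,0,0,0,0,0,0],[0,0,0,0,0,10.5,0],[0,0,0,0,0,10.5,0],[0,0,0,0,0,10.5,0],[0,0,0,0,0,10.5,0],[7,6,0.5,0,0,2,0],[7,6,0,0,0,0,0],[0,0,0,0,0,0,0]]}}

```text
clock: 4.55
tcp_pos: [0.5684, 0.1004, 0.2064]
ee_rot: [[0.988, 0.157, 0.007], [0.157, -0.988, 0.001], [0.007, 0.001, -1.0]]
force: [-1.2, -0.0, -0.3]
finger_gap: 0.0854
```

Run:
```python
from h import *
s=st();p,d,c=shot('wrist','w5');e=ears(d,c,.213,.226);print(e,tool(np.c_[e[:,:2],e[:,2]]/1000,s).round(1));cv2.imwrite('pics/w5c.png',p[200:480,120:520,::-1])
```

```text
t 4.55 tcp [568.4 100.4 206.4] ang 9.0 F [-1.2 -0.  -0.3] M [-0.02  0.03  0.01] gap 85.4 zax [ 0.007  0.001 -1.   ]
[[563.8 127.5 218.9  17.6   7.5]
 [525.1  94.9 220.1  14.7  23.1]
 [539.3  93.6 218.9  17.9   7.4]] [[ -0.2 -27.5 -12.5]
 [-43.5  -1.4 -14. ]
 [-29.7   2.1 -12.7]]
```

View pics/w5c.png

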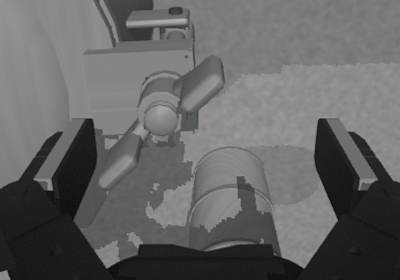

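Emit:
{"fn": "carry_out", "kwargs": {"targets": [[1.5,0,0,0,0,0,0],[1,0,0,0,0,0,0],[0,0,0,0,0,0,0]]}}

```text
clock: 4.97
tcp_pos: [0.5703, 0.101, 0.2063]
ee_rot: [[0.987, 0.158, 0.006], [0.158, -0.987, 0.001], [0.006, 0.0, -1.0]]
force: [0.3, -0.0, 0.4]
finger_gap: 0.0854
```

```bash
python3 -c "
from h import *
st()"
```

```text
t 4.97 tcp [570.3 101.  206.3] ang 9.1 F [ 0.3 -0.   0.4] M [-0.02 -0.   -0.05] gap 85.4 zax [ 0.006  0.001 -1.   ]
```

Emit:
{"fn": "carry_out", "kwargs": {"targets": [[1.2,0,0,0,0,0,0],[0,0,0,0,0,0,0]]}}

```text
clock: 5.22
tcp_pos: [0.5713, 0.1013, 0.2063]
ee_rot: [[0.987, 0.159, 0.006], [0.159, -0.987, 0.001], [0.006, 0.0, -1.0]]
force: [-0.9, -0.5, -0.5]
finger_gap: 0.0856
```

Emit:
{"fn": "carry_out", "kwargs": {"targets": [[1.2,0,0,0,0,0,0],[0,0,0,0,0,0,0]]}}

```text
clock: 5.48
tcp_pos: [0.5715, 0.1013, 0.2062]
ee_rot: [[0.987, 0.159, 0.003], [0.159, -0.987, 0.0], [0.003, 0.0, -1.0]]
force: [-1.3, -0.3, -0.0]
finger_gap: 0.0852
```

Emit:
{"fn": "carry_out", "kwargs": {"targets": [[1.5,0,0,0,0,0,0],[0,0,0,0,0,0,0]]}}

```text
clock: 5.72
tcp_pos: [0.5716, 0.1013, 0.2059]
ee_rot: [[0.987, 0.159, 0.001], [0.159, -0.987, -0.0], [0.001, 0.0, -1.0]]
force: [-0.9, -0.6, 1.6]
finger_gap: 0.0854
```

Run:
```python
from h import *
s=st();p,d,c=shot('wrist','w6');e=ears(d,c,.213,.226);print(e);st()
```

```text
t 5.72 tcp [571.6 101.3 205.9] ang 9.1 F [-0.9 -0.6  1.6] M [-0.09  0.4  -0.02] gap 85.4 zax [ 0.001 -0.    -1.   ]
[[563.8 127.6 218.9  17.5   7.4]
 [531.7  98.  219.2  22.2  25.1]]
t 5.78 tcp [571.7 101.3 205.9] ang 9.1 F [-3.2 -0.3  2.1] M [-0.1   0.53 -0.07] gap 85.3 zax [ 0.001 -0.    -1.   ]
```

The bolt is hooked: the tool stalled at about 3 N and the outer ear did not move. Backing off and re-centring to take up the nut again.

Emit:
{"fn": "carry_out", "kwargs": {"targets": [[-10,-6,-0.5,0,0,0,0],[-9.5,-6.5,0,0,0,0,0],[0,0,-0.5,0,0,-10.5,0],[0,0,0,0,0,-10.5,0],[0,0,0,0,0,-10.5,0],[0,0,0,0,0,-10.5,0],[0,0,0,0,0,-6,0],[0,0,0,0,0,0,0]]}}

```text
clock: 6.78
tcp_pos: [0.5487, 0.1146, 0.2086]
ee_rot: [[0.524, 0.852, 0.009], [0.852, -0.524, 0.003], [0.007, 0.006, -1.0]]
force: [0.0, 0.1, -0.1]
finger_gap: 0.0855
```

Run:
```python
from h import *
s=st();print(tool([.551,.1105,.2075],s).round(1))
```

```text
t 6.78 tcp [548.7 114.6 208.6] ang 58.4 F [ 0.   0.1 -0.1] M [-0.    0.03 -0.01] gap 85.5 zax [ 0.009  0.003 -1.   ]
[-2.3  4.1  1.1]
```

Emit:
{"fn": "carry_out", "kwargs": {"targets": [[-2.5,4.3,1,0.3,-0.4,4.2,0],[0,0.2,0,0,0,0,50],[0,0,0,0,0,0,120],[0,0,0,0,0,0,120],[0,0,0,0,0,0,120]]}}

```text
clock: 7.4
tcp_pos: [0.5505, 0.1107, 0.2084]
ee_rot: [[0.587, 0.809, 0.003], [0.809, -0.587, -0.0], [0.001, 0.002, -1.0]]
force: [0.1, -1.2, 0.2]
finger_gap: 0.0595
```

Run:
```python
from h import *
s=st();print(tool([.551,.1105,.2075],s).round(1))
```

```text
t 7.4 tcp [550.5 110.7 208.4] ang 54.0 F [ 0.1 -1.2  0.2] M [-0.17 -0.07 -0.02] gap 59.5 zax [ 0.003 -0.    -1.   ]
[0.1 0.5 0.9]
```

Emit:
{"fn": "carry_out", "kwargs": {"targets": [[0,0,-0.2,0,0,-10,120],[0,0,-0.2,0,0,-10,120],[0,0,-0.2,0,0,-10,120],[0,0,-0.2,0,0,-10,120],[0,0,0,0,0,0,120]]}}

```text
clock: 8.02
tcp_pos: [0.5504, 0.1107, 0.209]
ee_rot: [[-0.09, 0.996, 0.002], [0.996, 0.09, -0.0], [-0.001, 0.002, -1.0]]
force: [-0.2, 0.3, 0.6]
finger_gap: 0.0595
```

Emit:
{"fn": "carry_out", "kwargs": {"targets": [[0,0,0,0,0,0,0],[0,0,0,0,0,0,0],[0,0,0,0,0,10.5,0],[0,0,0,0,0,10.5,0],[0,0,0,0,0,10.5,0],[0,0,0,0,0,10.5,0],[0,0,0,0,0,10.5,0],[0,0,0,0,0,10.5,0],[0,0,0,0,0,10.5,0],[0,0,0,0,0,6,0]]}}

```text
clock: 9.28
tcp_pos: [0.5505, 0.1117, 0.2084]
ee_rot: [[0.973, 0.229, 0.002], [0.229, -0.973, 0.001], [0.003, -0.001, -1.0]]
force: [0.5, -0.4, -0.4]
finger_gap: 0.0854
```

Run:
```python
from h import *
s=st();p,d,c=shot('wrist','w7');e=ears(d,c,.213,.226);print(e,tool(np.c_[e[:,:2],e[:,2]]/1000,s).round(1))
```

```text
t 9.28 tcp [550.5 111.7 208.4] ang 13.3 F [ 0.5 -0.4 -0.4] M [-0.04  0.02 -0.06] gap 85.4 zax [ 0.002  0.001 -1.   ]
[[549.5 131.8 219.5   7.2  18. ]
 [509.2 102.5 219.9   6.3  23.8]
 [596.7 122.1 220.    9.2  23.9]
 [553.4  90.5 219.7   7.   17.7]] [[  3.7 -19.8 -11.1]
 [-42.3  -0.5 -11.6]
 [ 47.4   0.5 -11.5]
 [ -2.   21.3 -11.3]]
```

Emit:
{"fn": "carry_out", "kwargs": {"targets": [[14,-0.5,3,0,0,0,0],[14,0,0,0,0,0,0],[2,0,0,0,0,0,0],[0,0,0,0,0,0,0]]}}

```text
clock: 9.82
tcp_pos: [0.5826, 0.1199, 0.2049]
ee_rot: [[0.973, 0.23, 0.003], [0.23, -0.973, 0.002], [0.003, -0.001, -1.0]]
force: [-0.4, -0.1, 0.2]
finger_gap: 0.0857
```

Run:
```python
from h import *
s=st();print('r',np.hypot(*(np.array(s['tcp_pos'][:2])-[.5512,.111])))
```

```text
t 9.82 tcp [582.6 119.9 204.9] ang 13.3 F [-0.4 -0.1  0.2] M [-0.02 -0.02  0.06] gap 85.7 zax [ 0.003  0.002 -1.   ]
r 0.03263125394273301
```

Emit:
{"fn": "carry_out", "kwargs": {"targets": [[1.3,0,0,0,0,0,0],[1.3,0,0,0,0,0,0],[0,0,0,0,0,0,0]]}}

```text
clock: 10.2
tcp_pos: [0.5827, 0.1199, 0.2046]
ee_rot: [[0.973, 0.23, -0.002], [0.23, -0.973, 0.001], [-0.002, -0.001, -1.0]]
force: [-1.0, 0.0, 0.5]
finger_gap: 0.0851
```

Emit:
{"fn": "carry_out", "kwargs": {"targets": [[1.3,0,0,0,0,0,0],[0,0,0,0,0,0,0]]}}

```text
clock: 10.45
tcp_pos: [0.5829, 0.12, 0.2045]
ee_rot: [[0.973, 0.231, -0.004], [0.231, -0.973, 0.0], [-0.004, -0.001, -1.0]]
force: [-2.6, -0.9, 1.3]
finger_gap: 0.0856
```

Run:
```python
from h import *
s=st();print('r',np.hypot(*(np.array(s['tcp_pos'][:2])-[.5512,.111])))
```

```text
t 10.45 tcp [582.9 120.  204.5] ang 13.3 F [-2.6 -0.9  1.3] M [-0.15  0.52 -0.02] gap 85.6 zax [-0.004  0.    -1.   ]
r 0.03290882182484359
```

Hooked again at about 2.7 N, with the nut at 1.37 rad. Back off, re-align and turn about 35°.

Emit:
{"fn": "carry_out", "kwargs": {"targets": [[-16,0.7,-2,0,0,0,0],[-16,0.7,-2,0,0,0,0],[0,0,0,0,0,-10.5,0],[0,0,0,0,0,-10.5,0],[0,0,0,0,0,-10.5,0],[0,0,0,0,0,-10.5,0],[0,0,0,0,0,-10.5,0],[0,0,0,0,0,-10.5,0],[0,0,0,0,0,-10.5,0],[0,0,0,0,0,-5,0]]}}

```text
clock: 11.7
tcp_pos: [0.5563, 0.1118, 0.2121]
ee_rot: [[-0.067, 0.998, 0.016], [0.998, 0.067, 0.005], [0.003, 0.016, -1.0]]
force: [0.3, -0.2, -0.4]
finger_gap: 0.0854
```

Emit:
{"fn": "carry_out", "kwargs": {"targets": [[0,0,0,0,0,0,0]]}}

```text
clock: 11.82
tcp_pos: [0.5566, 0.1119, 0.2125]
ee_rot: [[-0.066, 0.998, 0.017], [0.998, 0.066, 0.005], [0.004, 0.017, -1.0]]
force: [-0.1, 0.2, 0.2]
finger_gap: 0.0853
```

Run:
```python
from h import *
s=st();print(tool([.551,.1108,.2085],s).round(1),round(s['qpos'][5],1))
```

```text
t 11.82 tcp [556.6 111.9 212.5] ang 93.8 F [-0.1  0.2  0.2] M [ 0.05  0.01 -0.05] gap 85.3 zax [ 0.017  0.005 -1.   ]
[-0.7 -5.7  3.9] 7.5
```

Emit:
{"fn": "carry_out", "kwargs": {"targets": [[-0.7,-5.9,4,1,-0.2,-1.2,0],[0,0,0,0,0,0,0],[0,0,0,0,0,0,50],[0,0,0,0,0,0,120],[0,0,0,0,0,0,120],[0,0,0,0,0,0,120]]}}

```text
clock: 12.58
tcp_pos: [0.5505, 0.1107, 0.2084]
ee_rot: [[-0.086, 0.996, -0.0], [0.996, 0.086, -0.0], [-0.0, -0.0, -1.0]]
force: [-0.4, -0.1, 0.0]
finger_gap: 0.0594
```

Run:
```python
from h import *
s=st();print(tool([.551,.1108,.2085],s).round(1))
```

```text
t 12.57 tcp [550.5 110.7 208.4] ang 94.9 F [-0.4 -0.1  0. ] M [-0.15  0.07 -0.01] gap 59.4 zax [-0. -0. -1.]
[ 0.   0.5 -0.1]
```

Emit:
{"fn": "carry_out", "kwargs": {"targets": [[0,0,-0.2,0,0,-8.8,120],[0,0,-0.2,0,0,-8.8,120],[0,0,-0.2,0,0,-8.8,120],[0,0,-0.2,0,0,-8.8,120],[0,0,0,0,0,0,120]]}}

```text
clock: 13.2
tcp_pos: [0.5505, 0.1108, 0.2092]
ee_rot: [[-0.657, 0.754, -0.0], [0.754, 0.657, 0.0], [0.001, -0.0, -1.0]]
force: [-1.1, 0.2, 0.3]
finger_gap: 0.0595
```

Run:
```python
from h import *
s=st()
```

```text
t 13.2 tcp [550.5 110.8 209.2] ang 131.1 F [-1.1  0.2  0.3] M [0.   0.12 0.15] gap 59.5 zax [-0.  0. -1.]
```

Emit:
{"fn": "carry_out", "kwargs": {"targets": [[0,0,0,0,0,0,0],[0,0,0,0,0,0,0],[0,0,0,0,0,-10.3,0],[0,0,0,0,0,-10.3,0],[0,0,0,0,0,-10.3,0],[0,0,0,0,0,-10.3,0],[0,0,0,0,0,-10.3,0],[0,0,0,0,0,-8,0],[0,0,0,0,0,0,0]]}}

```text
clock: 14.32
tcp_pos: [0.5511, 0.1108, 0.2089]
ee_rot: [[-0.979, -0.205, 0.0], [-0.205, 0.979, 0.0], [-0.0, 0.0, -1.0]]
force: [-0.0, -0.5, -0.3]
finger_gap: 0.0852
```

```bash
cat >> h.py <<'E'
def rad(s,n=(.551,.1108)):
    v=np.array(s['tcp_pos'][:2])-n;a=np.radians(12.1);print('radial',round(1000*(v@[np.cos(a),np.sin(a)]),1),'lateral',round(1000*(v@[-np.sin(a),np.cos(a)]),1),'z',round(s['tcp_pos'][2]*1000,1))
E
python3 - <<'E'
from h import *
s=st();rad(s);p,d,c=shot('wrist','w8');e=ears(d,c,.213,.226);print(e,tool(np.c_[e[:,:2],e[:,2]]/1000,s).round(1))
E
```

```text
t 14.32 tcp [551.1 110.8 208.9] ang -168.2 F [-0.  -0.5 -0.3] M [-0.01  0.03  0.02] gap 85.2 zax [ 0.  0. -1.]
radial 0.1 lateral -0.0 z 208.9
[[565.5  94.5 220.2   7.2  17.9]
 [596.7 119.3 220.1   7.3  23.3]
 [507.1 101.1 219.9   7.   24.3]
 [537.5 125.6 219.9   7.4  18. ]] [[-10.8 -18.9 -11.3]
 [-46.4  -1.  -11.1]
 [ 45.   -0.5 -11. ]
 [ 10.2  17.3 -11. ]]
```

Emit:
{"fn": "carry_out", "kwargs": {"targets": [[-14,0.5,3,0,0,0,0],[-13,0,0,0,0,0,0],[-2,0,0,0,0,0,0],[0,0,0,0,0,0,0]]}}

```text
clock: 14.88
tcp_pos: [0.5822, 0.1178, 0.2054]
ee_rot: [[-0.98, -0.2, 0.001], [-0.2, 0.98, 0.0], [-0.001, 0.0, -1.0]]
force: [-1.3, 0.3, 0.2]
finger_gap: 0.0857
```

Emit:
{"fn": "carry_out", "kwargs": {"targets": [[-1.3,0,0,0,0,0,0],[-1.3,0,0,0,0,0,0],[0,0,0,0,0,0,0]]}}

```text
clock: 15.25
tcp_pos: [0.5824, 0.1177, 0.205]
ee_rot: [[-0.98, -0.2, -0.004], [-0.2, 0.98, -0.001], [0.004, -0.0, -1.0]]
force: [-0.1, -0.8, 0.2]
finger_gap: 0.0856
```

Emit:
{"fn": "carry_out", "kwargs": {"targets": [[-1.3,0,0,0,0,0,0],[0,0,0,0,0,0,0]]}}

```text
clock: 15.5
tcp_pos: [0.5826, 0.1177, 0.2049]
ee_rot: [[-0.98, -0.2, -0.006], [-0.2, 0.98, -0.001], [0.006, -0.0, -1.0]]
force: [-2.4, 0.4, 0.4]
finger_gap: 0.0856
```

Run:
```python
from h import *
s=st();rad(s)
```

```text
t 15.5 tcp [582.6 117.7 204.9] ang -168.5 F [-2.4  0.4  0.4] M [-0.18  0.4   0.02] gap 85.6 zax [-0.006 -0.001 -1.   ]
radial 32.4 lateral 0.2 z 204.9
```

Emit:
{"fn": "carry_out", "kwargs": {"targets": [[-1.5,0,0,0,0,0,0],[-1,0,0,0,0,0,0]]}}

```text
clock: 15.75
tcp_pos: [0.583, 0.1179, 0.2046]
ee_rot: [[-0.98, -0.2, -0.01], [-0.2, 0.98, -0.002], [0.01, -0.0, -1.0]]
force: [-5.1, -1.0, 2.6]
finger_gap: 0.085
```

Run:
```python
from h import *
s=st();rad(s)
```

```text
t 15.75 tcp [583.  117.9 204.6] ang -168.5 F [-5.1 -1.   2.6] M [-0.24  1.08  0.04] gap 85.0 zax [-0.01  -0.002 -1.   ]
radial 32.8 lateral 0.2 z 204.6
```

Hooked (5 N, no movement). Next eighth.

Emit:
{"fn": "carry_out", "kwargs": {"targets": [[16,0,-2,0,0,0,0],[16,0,-2,0,-0.5,0,0],[0,0,0,0,0,10.3,0],[0,0,0,0,0,10.3,0],[0,0,0,0,0,10.3,0],[0,0,0,0,0,10.3,0],[0,0,0,0,0,10.3,0],[0,0,0,0,0,8.3,0],[0,0,0,0,0,0,0]]}}

```text
clock: 16.88
tcp_pos: [0.5643, 0.1146, 0.2123]
ee_rot: [[-0.64, 0.768, 0.026], [0.768, 0.64, 0.006], [-0.012, 0.024, -1.0]]
force: [0.8, 0.4, 0.0]
finger_gap: 0.0854
```

Run:
```python
from h import *
s=st();print(tool([.551,.1108,.209],s).round(1)); R=np.array(s['ee_rot']);z=R[:,2];print('rx',np.degrees(z@R[:,1])*1,'ry',-np.degrees(z[:2]@R[:2,0]))
```

```text
t 16.88 tcp [564.3 114.6 212.3] ang 129.8 F [0.8 0.4 0. ] M [ 0.    0.05 -0.04] gap 85.4 zax [ 0.026  0.006 -1.   ]
[  5.6 -12.7   2.9]
rx 2.5842006786891076e-15 ry 0.6726429157112074
```

Emit:
{"fn": "carry_out", "kwargs": {"targets": [[5.8,-13,2.5,1.4,0.7,0,0],[0,0,0,0,0,0,0]]}}

```text
clock: 17.12
tcp_pos: [0.5504, 0.1106, 0.2094]
ee_rot: [[-0.643, 0.766, -0.001], [0.766, 0.643, 0.0], [0.001, -0.001, -1.0]]
force: [-1.0, 0.3, -0.2]
finger_gap: 0.0853
```

```bash
cat >> h.py <<'E'
def tilt(s):
    R=np.array(s['ee_rot']);z=R[:2,2];print('fix rx',np.degrees(z@R[:2,1]).round(2),'ry',-np.degrees(z@R[:2,0]).round(2))
E
python3 - <<'E'
from h import *
s=st();print(tool([.551,.1108,.209],s).round(1));tilt(s)
p,d,c=shot('wrist','w9');e=ears(d,c,.213,.226);print(e)
E
```

```text
t 17.12 tcp [550.4 110.6 209.4] ang 130.0 F [-1.   0.3 -0.2] M [-0.04  0.01  0.01] gap 85.3 zax [-0.001  0.    -1.   ]
[-0.3  0.6  0.4]
fix rx -0.05 ry -0.04
[[577.8  74.9 219.9  22.8  14.7]
 [521.3 143.1 219.9  23.1  14.9]
 [536.7 126.3 219.5   7.5  17.9]
 [564.7  95.2 219.8   8.2  17.8]]
```

Emit:
{"fn": "carry_out", "kwargs": {"targets": [[0,0.3,0,0,0,-1.5,50],[0,0,0,0,0,0,120],[0,0,0,0,0,0,120],[0,0,0,0,0,0,120],[0,0,-0.2,0,0,-8.5,120],[0,0,-0.2,0,0,-8.5,120],[0,0,-0.2,0,0,-8.5,120],[0,0,-0.2,0,0,-8.5,120],[0,0,0,0,0,0,120]]}}

```text
clock: 18.3
tcp_pos: [0.551, 0.1115, 0.2107]
ee_rot: [[-0.973, 0.231, -0.0], [0.231, 0.973, 0.002], [0.001, 0.002, -1.0]]
force: [-0.3, -0.0, 1.2]
finger_gap: 0.0593
```

Run:
```python
from h import *
s=st()
```

```text
t 18.3 tcp [551.  111.5 210.7] ang 166.6 F [-0.3 -0.   1.2] M [0.09 0.13 0.16] gap 59.3 zax [-0.     0.002 -1.   ]
```

Emit:
{"fn": "carry_out", "kwargs": {"targets": [[0,0,0,0,0,0,0],[0,0,0,0,0,0,0],[0,0,0,0,0,-10.3,0],[0,0,0,0,0,-10.3,0],[0,0,0,0,0,-5,0],[0,0,0,0,0,0,0]]}}

```text
clock: 19.05
tcp_pos: [0.5517, 0.1114, 0.2105]
ee_rot: [[-0.976, -0.218, 0.001], [-0.218, 0.976, 0.001], [-0.001, 0.001, -1.0]]
force: [-0.3, -0.4, -0.4]
finger_gap: 0.0858
```

Run:
```python
from h import *
s=st();rad(s);p,d,c=shot('wrist','w10');e=ears(d,c,.213,.226);print(e,tool(np.c_[e[:,:2],e[:,2]]/1000,s).round(1))
```

```text
t 19.05 tcp [551.7 111.4 210.5] ang -167.4 F [-0.3 -0.4 -0.4] M [-0.04 -0.01  0.03] gap 85.8 zax [ 0.001  0.001 -1.   ]
radial 0.8 lateral 0.4 z 210.5
[[571.8 105.1 220.3   7.5  18.2]
 [507.7 101.  220.    7.3  23.7]
 [594.4 119.4 219.9   7.3  24. ]
 [531.4 114.1 220.3   7.2  18. ]] [[-18.3 -10.5  -9.8]
 [ 45.1  -0.5  -9.5]
 [-43.5  -1.5  -9.3]
 [ 19.2   7.1  -9.8]]
```

Emit:
{"fn": "carry_out", "kwargs": {"targets": [[-5,5,1,0,0,0,0],[-5,0,0,0,0,0,0],[-1.5,0,0,0,0,0,0],[-1.5,0,0,0,0,0,0],[0,0,0,0,0,0,0]]}}

```text
clock: 19.73
tcp_pos: [0.5635, 0.1196, 0.2092]
ee_rot: [[-0.977, -0.215, -0.001], [-0.215, 0.977, 0.001], [0.001, 0.001, -1.0]]
force: [-0.7, 0.4, 0.4]
finger_gap: 0.0853
```

Run:
```python
from h import *
s=st();rad(s)
```

```text
t 19.73 tcp [563.5 119.6 209.2] ang -167.6 F [-0.7  0.4  0.4] M [0.02 0.15 0.02] gap 85.3 zax [-0.001  0.001 -1.   ]
radial 14.1 lateral 6.0 z 209.2
```

Emit:
{"fn": "carry_out", "kwargs": {"targets": [[-1.3,0,0,0,0,0,0],[-1.3,0,0,0,0,0,0],[0,0,0,0,0,0,0]]}}

```text
clock: 20.1
tcp_pos: [0.5639, 0.1197, 0.2089]
ee_rot: [[-0.977, -0.215, -0.005], [-0.215, 0.977, 0.0], [0.005, 0.002, -1.0]]
force: [-1.0, 0.2, 2.2]
finger_gap: 0.0854
```

Run:
```python
from h import *
s=st();rad(s)
```

```text
t 20.1 tcp [563.9 119.7 208.9] ang -167.6 F [-1.   0.2  2.2] M [-0.09  0.44 -0.05] gap 85.4 zax [-0.005  0.    -1.   ]
radial 14.5 lateral 6.0 z 208.9
```

Emit:
{"fn": "carry_out", "kwargs": {"targets": [[-1.3,0,0,0,0,0,0],[0,0,0,0,0,0,0]]}}

```text
clock: 20.35
tcp_pos: [0.5642, 0.1198, 0.2089]
ee_rot: [[-0.977, -0.215, -0.007], [-0.215, 0.977, 0.0], [0.007, 0.002, -1.0]]
force: [-4.1, -0.1, 2.6]
finger_gap: 0.0854
```

Run:
```python
from h import *
s=st();rad(s)
```

```text
t 20.35 tcp [564.2 119.8 208.9] ang -167.6 F [-4.1 -0.1  2.6] M [-0.09  0.65  0.02] gap 85.4 zax [-0.007  0.    -1.   ]
radial 14.8 lateral 6.0 z 208.9
```

Emit:
{"fn": "carry_out", "kwargs": {"targets": [[8,-3,-1,0,0,0,0],[6,-2.5,0,0,-0.4,0,0],[0,0,0,0,0,0,0],[0,0,0,0,0,8.4,0],[0,0,0,0,0,8.4,0],[0,0,0,0,0,8.4,0],[0,0,0,0,0,0,0]]}}

```text
clock: 21.22
tcp_pos: [0.5555, 0.1112, 0.2112]
ee_rot: [[-0.972, 0.234, 0.011], [0.235, 0.972, 0.004], [-0.01, 0.006, -1.0]]
force: [0.3, -0.1, -0.4]
finger_gap: 0.0854
```

Run:
```python
from h import *
s=st();print(tool([.551,.1104,.2105],s).round(1));tilt(s)
```

```text
t 21.23 tcp [555.5 111.2 211.2] ang 166.4 F [ 0.3 -0.1 -0.4] M [-0.02  0.02 -0.04] gap 85.4 zax [ 0.011  0.004 -1.   ]
[ 4.2 -1.9  0.7]
fix rx 0.35 ry 0.58
```

Emit:
{"fn": "carry_out", "kwargs": {"targets": [[4.4,-2,0.5,0.35,0.6,-0.8,0],[0,0,0,0,0,0,60],[0,0,0,0,0,0,120],[0,0,0,0,0,0,120],[0,0,0,0,0,0,120],[0,0,-0.2,0,0,-8.6,120],[0,0,-0.2,0,0,-8.6,120],[0,0,-0.2,0,0,-8.6,120],[0,0,-0.2,0,0,-8.6,120],[0,0,0,0,0,0,120]]}}

```text
clock: 22.48
tcp_pos: [0.5511, 0.1105, 0.2118]
ee_rot: [[-0.921, -0.39, 0.0], [-0.39, 0.921, 0.001], [-0.0, 0.0, -1.0]]
force: [0.5, -0.4, 0.7]
finger_gap: 0.059
```

Run:
```python
from h import *
s=st()
```

```text
t 22.48 tcp [551.1 110.5 211.8] ang -157.0 F [ 0.5 -0.4  0.7] M [0.05 0.1  0.16] gap 59.0 zax [ 0.     0.001 -1.   ]
```

Emit:
{"fn": "carry_out", "kwargs": {"targets": [[0,0,0,0,0,0,0],[0,0,0,0,0,0,0],[0,0,0,0,0,8,0],[0,0,0,0,0,0,0]]}}

```text
clock: 22.98
tcp_pos: [0.5511, 0.1105, 0.2115]
ee_rot: [[-0.968, -0.251, -0.0], [-0.251, 0.968, 0.0], [-0.0, 0.0, -1.0]]
force: [-0.6, 0.7, -0.2]
finger_gap: 0.0854
```

Run:
```python
from h import *
s=st();rad(s);p,d,c=shot('wrist','w11');e=ears(d,c,.213,.226);print(e,tool(np.c_[e[:,:2],e[:,2]]/1000,s).round(1))
```

```text
t 22.98 tcp [551.1 110.5 211.5] ang -165.5 F [-0.6  0.7 -0.2] M [-0.01 -0.03 -0.06] gap 85.4 zax [-0.  0. -1.]
radial -0.0 lateral -0.3 z 211.5
[[595.4 121.3 219.9   7.3  24. ]
 [507.5  98.4 219.9   7.2  23.6]
 [532.8 100.9 221.1  17.9   7.6]
 [571.1 117.1 220.8  17.7   7.7]] [[-45.7  -0.6  -8.4]
 [ 45.2  -0.8  -8.4]
 [ 20.1  -4.7  -9.6]
 [-21.1   1.4  -9.3]]
```

Emit:
{"fn": "carry_out", "kwargs": {"targets": [[-5,-1,1.5,0,0,0,0],[-5,0,0,0,0,0,0],[-1.5,0,0,0,0,0,0],[-1.3,0,0,0,0,0,0],[0,0,0,0,0,0,0]]}}

```text
clock: 23.65
tcp_pos: [0.5642, 0.1128, 0.2096]
ee_rot: [[-0.967, -0.254, -0.001], [-0.254, 0.967, 0.0], [0.001, 0.0, -1.0]]
force: [-1.1, 0.1, 0.3]
finger_gap: 0.0855
```

Run:
```python
from h import *
s=st();rad(s)
```

```text
t 23.65 tcp [564.2 112.8 209.6] ang -165.3 F [-1.1  0.1  0.3] M [0.02 0.05 0.05] gap 85.5 zax [-0.001  0.    -1.   ]
radial 13.3 lateral -0.8 z 209.6
```

Emit:
{"fn": "carry_out", "kwargs": {"targets": [[-1.3,0,0,0,0,0,0],[-1.3,0,0,0,0,0,0],[0,0,0,0,0,0,0]]}}

```text
clock: 24.02
tcp_pos: [0.566, 0.1133, 0.2097]
ee_rot: [[-0.967, -0.254, -0.003], [-0.254, 0.967, -0.0], [0.003, 0.0, -1.0]]
force: [-1.2, 0.4, 1.0]
finger_gap: 0.0856
```

Run:
```python
from h import *
s=st();rad(s)
```

```text
t 24.02 tcp [566.  113.3 209.7] ang -165.3 F [-1.2  0.4  1. ] M [0.02 0.18 0.02] gap 85.6 zax [-0.003 -0.    -1.   ]
radial 15.2 lateral -0.7 z 209.7
```

Emit:
{"fn": "carry_out", "kwargs": {"targets": [[-1.3,0,0,0,0,0,0],[0,0,0,0,0,0,0]]}}

```text
clock: 24.28
tcp_pos: [0.567, 0.1135, 0.2097]
ee_rot: [[-0.967, -0.254, -0.003], [-0.254, 0.967, -0.0], [0.003, 0.0, -1.0]]
force: [-1.6, -0.3, 1.2]
finger_gap: 0.0859
```

Run:
```python
from h import *
s=st();rad(s)
```

```text
t 24.27 tcp [567.  113.5 209.7] ang -165.3 F [-1.6 -0.3  1.2] M [-0.14  0.23 -0.  ] gap 85.9 zax [-0.003 -0.    -1.   ]
radial 16.3 lateral -0.7 z 209.7
```

The tool now keeps moving under about 1.5 N, so the bolt looks free. I'll push a little more and verify with the camera.

Emit:
{"fn": "carry_out", "kwargs": {"targets": [[-1.5,0,0,0,0,0,0],[-1.5,0,0,0,0,0,0],[0,0,0,0,0,0,0]]}}

```text
clock: 24.65
tcp_pos: [0.5696, 0.1142, 0.2097]
ee_rot: [[-0.967, -0.254, -0.004], [-0.254, 0.967, -0.001], [0.004, 0.0, -1.0]]
force: [-2.2, -0.2, 1.0]
finger_gap: 0.0855
```

Run:
```python
from h import *
s=st();rad(s);p,d,c=shot('wrist','w12');e=ears(d,c,.213,.226);print(e,tool(np.c_[e[:,:2],e[:,2]]/1000,s).round(1))
cv2.imwrite('pics/w12c.png',p[200:480,120:520,::-1])
```

```text
t 24.65 tcp [569.6 114.2 209.7] ang -165.3 F [-2.2 -0.2  1. ] M [-0.14  0.32 -0.02] gap 85.5 zax [-0.004 -0.001 -1.   ]
radial 18.9 lateral -0.6 z 209.7
[[533.  100.3 221.1  23.1  27.2]
 [578.  119.  219.5  18.1   7.4]] [[ 39.   -4.1 -11.2]
 [ -9.3   2.5  -9.8]]
```

View pics/w12c.png

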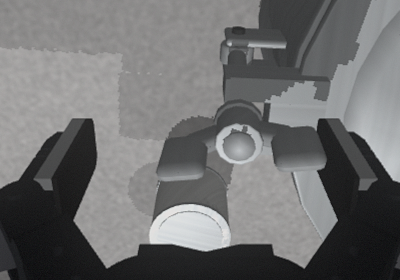

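The ear has moved out 7 mm, from (571,117) to (578,119), so the bolt is free at about 3.24 rad and nut turning stops here. Now I'll swing it out along the arc.

Emit:
{"fn": "carry_out", "kwargs": {"targets": [[-4,0,0.5,0,0,2,0],[-6,0,0.8,0,0,0,0],[-7,0,1,0,0,0,0],[-7,0,1,0,0,0,0],[-7,0,1.2,0,0,0,0],[-7,0,1.5,0,0,0,0],[0,0,0,0,0,0,0]]}}

```text
clock: 25.58
tcp_pos: [0.6115, 0.1237, 0.2027]
ee_rot: [[-0.976, -0.218, -0.001], [-0.218, 0.976, 0.0], [0.001, 0.0, -1.0]]
force: [0.4, 0.6, -0.1]
finger_gap: 0.0856
```

Run:
```python
from h import *
s=st();rad(s);tilt(s)
```

```text
t 25.57 tcp [611.5 123.7 202.7] ang -167.4 F [ 0.4  0.6 -0.1] M [ 0.06 -0.02  0.03] gap 85.6 zax [-0.001  0.    -1.   ]
radial 61.8 lateral -0.0 z 202.7
fix rx 0.02 ry -0.05
```

Emit:
{"fn": "carry_out", "kwargs": {"targets": [[-6,0,2.5,0,0,0,0],[-6,0,3,0,0,0,0],[-6,0,3,0,0,0,0],[-5.5,0,3.5,0,0,0,0],[-5.5,0,3.5,0,0,0,0],[-5.5,0,3.5,0,0,0,0],[-5,0,3.5,0,0,0,0],[0,0,0,0,0,0,0]]}}

```text
clock: 26.58
tcp_pos: [0.6527, 0.133, 0.1781]
ee_rot: [[-0.976, -0.218, -0.001], [-0.218, 0.976, 0.0], [0.001, 0.0, -1.0]]
force: [0.3, 1.2, 0.2]
finger_gap: 0.0854
```

Run:
```python
from h import *
s=st();rad(s);tilt(s)
p,d,c=shot('wrist','w13');p2,d2,c2=shot('scene','s13')
cv2.imwrite('pics/m13.png',np.hstack([p[100:480,120:520],cv2.resize(p2[130:330,260:460],(380,380))])[:,:,::-1])
```

```text
t 26.57 tcp [652.7 133.  178.1] ang -167.4 F [0.3 1.2 0.2] M [-0.    0.01  0.02] gap 85.4 zax [-0.001  0.    -1.   ]
radial 104.1 lateral 0.4 z 178.1
fix rx 0.02 ry -0.07
```

View pics/m13.png

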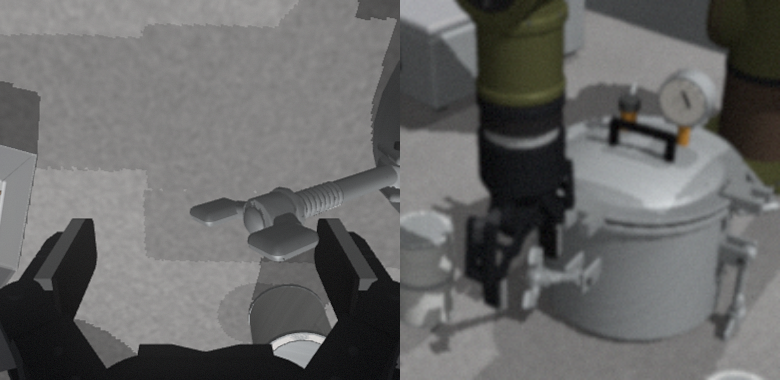

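The wrist view shows the bolt leaning far out, with its nut near (265,215). The scene view shows it almost level. I'll measure its angle.

```bash
cat >> h.py <<'E'
def boltcloud(d,c):
    a=np.radians(12.1);P=pts(d,c);v=P-np.r_[C0+.136*np.array([np.cos(a),np.sin(a)]),.107]
    r=v[...,0]*np.cos(a)+v[...,1]*np.sin(a);l=-v[...,0]*np.sin(a)+v[...,1]*np.cos(a);return np.stack([r,l,v[...,2]],-1)*1000
E
python3 - <<'E'
from h import *
w=np.load('pics/w13.npz');B=boltcloud(w['d'],w)
m=w['d']>0
k=m&(B[...,0]>20)&(B[...,0]<60)&(abs(B[...,1])<9)&(B[...,2]>-20)&(B[...,2]<75);q=B[k]
for lo in range(20,130,10):
    s=q=B[m&(B[...,0]>lo)&(B[...,0]<lo+10)&(abs(B[...,1])<9)&(B[...,2]>-30)&(B[...,2]<95)]
    e=B[m&(B[...,0]>lo)&(B[...,0]<lo+10)&(abs(B[...,1])<36)&(B[...,2]>-30)&(B[...,2]<95)]
    print(lo,len(q),np.percentile(q[:,2],[50,95]).round(1) if len(q) else '', 'all',len(e),e.max(0).round(1) if len(e) else '',e.min(0).round(1) if len(e) else '')
E
```

```text
20 348 [19.6 23.9] all 348 [30.   3.4 24.9] [20.  -6.7  9.3]
30 392 [25.9 30.2] all 392 [40.   3.5 31.5] [30.  -7.  15.6]
40 443 [32.9 37.3] all 443 [50.   4.5 92.7] [40.  -7.6 21.8]
50 1020 [44.1 93.1] all 1357 [60.   4.2 94.9] [ 50.  -12.2  27.7]
60 1941 [77.6 93.5] all 2815 [70.  11.6 95. ] [ 60.  -12.9  33.8]
70 1031 [67.6 83.9] all 1634 [80.  -3.4 86.1] [ 70.  -12.   38.4]
80 1501 [70.  85.6] all 1822 [90.   7.  87.2] [ 80.  -11.4  36.9]
90 578 [45.  75.2] all 578 [100.    4.4  77.3] [90.  -6.9 29.3]
100 539 [47.3 51.2] all 539 [109.9   5.2  52.5] [100.   -2.5  31.7]
110 95 [42.  44.9] all 95 [113.6   5.5  45.9] [110.3   0.   38.3]
120 0  all 0
```

The bolt is at about 57°. I'll lift out, shut the fingers and press it down from above.

Emit:
{"fn": "carry_out", "kwargs": {"targets": [[-1,0,-20,0,0,0,0],[0,0,-20,0,0,0,0],[0,0,-15,0,0,0,0],[8,0,-5,0,0,0,255],[0,0,0,0,0,0,255],[0,0,0,0,0,0,255],[0,0,0,0,0,0,255],[0,0,0,0,0,0,255]], "force": 20}}

```text
clock: 27.68
tcp_pos: [0.6434, 0.1309, 0.2389]
ee_rot: [[-0.976, -0.218, -0.004], [-0.218, 0.976, -0.0], [0.004, 0.001, -1.0]]
force: [-0.0, -0.5, -0.2]
finger_gap: -0.0
```

Run:
```python
from h import *
s=st();rad(s);tilt(s)
```

```text
t 27.68 tcp [643.4 130.9 238.9] ang -167.4 F [-0.  -0.5 -0.2] M [ 0.   -0.01 -0.01] gap -0.0 zax [-0.004 -0.    -1.   ]
radial 94.6 lateral 0.3 z 238.9
fix rx 0.03 ry -0.25
```

Emit:
{"fn": "carry_out", "kwargs": {"targets": [[0,0,20,0,0,0,255],[0,0,7,0,0,0,255],[0,0,7,0,0,0,255],[0,0,7,0,0,0,255],[0,0,7,0,0,0,255],[0,0,7,0,0,0,255],[0,0,7,0,0,0,255],[0,0,0,0,0,0,255]]}}

```text
clock: 28.68
tcp_pos: [0.6587, 0.1338, 0.1842]
ee_rot: [[-0.975, -0.218, 0.031], [-0.218, 0.976, 0.006], [-0.032, -0.001, -0.999]]
force: [0.9, 0.8, -0.4]
finger_gap: -0.0001
```

Run:
```python
from h import *
s=st();rad(s);p,d,c=shot('wrist','w14');B=boltcloud(d,c);m=d>0
for lo in range(15,70,10):
    q=B[m&(B[...,0]>lo)&(B[...,0]<lo+10)&(abs(B[...,1])<9)&(B[...,2]>-30)&(B[...,2]<60)]
    print(lo,len(q),np.percentile(q[:,2],[50,95]).round(1) if len(q) else '')
```

```text
t 28.68 tcp [658.7 133.8 184.2] ang -167.4 F [ 0.9  0.8 -0.4] M [ 0.02 -0.16  0.04] gap -0.1 zax [ 0.031  0.006 -0.999]
radial 110.2 lateral -0.1 z 184.2
15 340 [11.4 14.1]
25 355 [15.1 17.9]
35 380 [18.9 21.6]
45 409 [22.7 25.7]
55 462 [26.7 29.7]
65 457 [30.4 33. ]
```

Emit:
{"fn": "carry_out", "kwargs": {"targets": [[0,0,-22,0,0,0,255],[18,0,0,0,1.8,0,255],[0,0,0,0,0,0,255]]}}

```text
clock: 29.1
tcp_pos: [0.6349, 0.1287, 0.2031]
ee_rot: [[-0.976, -0.218, -0.012], [-0.218, 0.976, -0.003], [0.013, -0.0, -1.0]]
force: [0.6, 0.6, -0.8]
finger_gap: 0.0002
```

Run:
```python
from h import *
s=st();rad(s);tilt(s)
```

```text
t 29.1 tcp [634.9 128.7 203.1] ang -167.4 F [ 0.6  0.6 -0.8] M [-0.04 -0.   -0.03] gap 0.2 zax [-0.012 -0.003 -1.   ]
radial 85.7 lateral -0.1 z 203.1
fix rx -0.03 ry -0.72
```

Emit:
{"fn": "carry_out", "kwargs": {"targets": [[0,0,7,0,-0.7,0,255],[-1,0,7,0,0,0,255],[-1,0,7,0,0,0,255],[-1,0,7,0,0,0,255],[-1,0,7,0,0,0,255],[-1,0,7,0,0,0,255],[0,0,0,0,0,0,255]]}}

```text
clock: 29.98
tcp_pos: [0.6379, 0.1294, 0.1546]
ee_rot: [[-0.976, -0.218, -0.005], [-0.218, 0.976, -0.001], [0.005, -0.0, -1.0]]
force: [-0.8, 0.1, 0.0]
finger_gap: -0.0
```

```bash
cat >> h.py <<'E'
def bang(f):
    p,d,c=shot('wrist',f);B=boltcloud(d,c);m=(d>0)&(B[...,0]>15)&(B[...,0]<70)&(abs(B[...,1])<9)&(B[...,2]>-40)&(B[...,2]<50)
    q=B[m];k=np.polyfit(q[:,0],q[:,2],1);print('n',len(q),'theta',90-np.degrees(np.arctan(k[0])).round(1))
E
python3 - <<'E'
from h import *
s=st();rad(s);tilt(s);bang('w15')
E
```

```text
t 29.98 tcp [637.9 129.4 154.6] ang -167.4 F [-0.8  0.1  0. ] M [ 0.01  0.03 -0.01] gap -0.0 zax [-0.005 -0.001 -1.   ]
radial 88.9 lateral -0.0 z 154.6
fix rx -0.02 ry -0.31
n 2638 theta 94.0
```

Emit:
{"fn": "carry_out", "kwargs": {"targets": [[0,0,7,0,0,0,255],[0,0,7,0,0,0,255],[0,0,0,0,0,0,255]]}}

```text
clock: 30.4
tcp_pos: [0.6384, 0.1295, 0.1407]
ee_rot: [[-0.976, -0.218, -0.003], [-0.218, 0.976, -0.001], [0.004, -0.0, -1.0]]
force: [0.5, 0.5, 0.1]
finger_gap: -0.0001
```

Run:
```python
from h import *
s=st();bang('w16')
```

```text
t 30.4 tcp [638.4 129.5 140.7] ang -167.4 F [0.5 0.5 0.1] M [ 0.04 -0.05  0.02] gap -0.1 zax [-0.003 -0.001 -1.   ]
n 2993 theta 101.5
```

Emit:
{"fn": "carry_out", "kwargs": {"targets": [[0,0,-30,0,0,0,255],[0,0,-40,0,0,0,255],[0,0,-40,0,0,0,255],[0,0,-40,0,0,0,255],[0,0,0,0,0,0,255]]}}

```text
clock: 31.08
tcp_pos: [0.6389, 0.1297, 0.2957]
ee_rot: [[-0.976, -0.218, -0.003], [-0.218, 0.976, -0.001], [0.003, -0.0, -1.0]]
force: [0.6, 0.5, 0.2]
finger_gap: 0.0001
```

Run:
```python
from h import *
s=st();bang('w17')
p,d,c=shot('wrist','w18');p2,d2,c2=shot('scene','s18');P=pts(d2,c2)
for lo,hi in((.05,.065),(.108,.125)):
    k=(d2>0)&(P[...,1]<.36)&(P[...,0]>.48)&(P[...,0]<.7)&(P[...,2]>lo)&(P[...,2]<hi)&((P[...,1]>.26)|(P[...,1]<0))
    nn,l,stt,ce=cv2.connectedComponentsWithStats(k.astype(np.uint8))
    for i in range(1,nn):
        if stt[i,4]>150: q=P[l==i];print(lo,stt[i].tolist(),q.min(0).round(3),q.max(0).round(3))
cv2.imwrite('pics/m18.png',np.hstack([cv2.resize(p,(400,300)),cv2.resize(p2[120:360,200:520],(400,300))])[:,:,::-1])
```

```text
t 31.07 tcp [638.9 129.7 295.7] ang -167.4 F [0.6 0.5 0.2] M [-0.01 -0.06 -0.03] gap 0.1 zax [-0.003 -0.001 -1.   ]
n 890 theta 103.3
0.05 [46, 124, 59, 17, 239] [ 0.481 -1.365  0.05 ] [ 0.699 -1.336  0.065]
0.05 [256, 270, 33, 16, 195] [ 0.595 -0.094  0.05 ] [ 0.658 -0.032  0.065]
0.05 [419, 325, 41, 33, 1045] [0.494 0.274 0.05 ] [0.57  0.348 0.063]
0.108 [254, 242, 34, 23, 611] [ 0.583 -0.109  0.108] [ 0.656 -0.032  0.12 ]
```

View pics/m18.png

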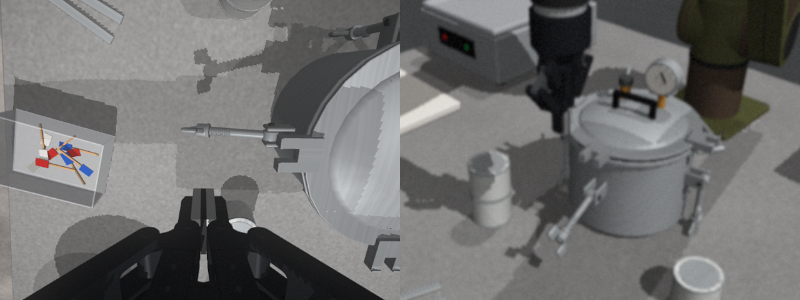

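The bolt lies out past level, below horizontal, at wrist-view (185–290,130) and scene-view (585,215). The tins are where they were, and the gripper is clear. Handing in.

```bash
python3 -c "
from plant import *
print(sign_off())"
```

```text
the job is handed in; nothing more can be done
None
```

The last lid bolt is released and laid over, and I handed the job in at 31 s of the 67 s allowed.

- **Nut:** I turned it anticlockwise in five steps of 36–41°. After each step I opened the fingers and tried the bolt outwards lightly. It stayed hooked on the first four tries, at 0.64, 1.37, 2.0 and 2.6 rad. It came free on the fifth at about 3.24 rad, moving out 7 mm under about 2 N, and I turned the nut no further.
- **Force on the lip:** The hooked tries were pushed with about 3–5 N. The hardest was about 5 N, on the third.
- **Swing:** I pushed the bolt out along its arc to about 57° by the ear end. Then I pressed it down from above with the fingers shut.
- **Last checks:** The bolt measured about 101–103°, which is below level. The tins were within about 3 mm of where they started. The gripper is clear, about 15 cm above where it last pressed the bolt, with wrist forces only at noise level.
- **What disagreed:** The camera showed the nut climbing a little less than its pitch should give (about 2 mm against 3.3 mm at 150° of turn). I put that down to depth bias and did not look into it further. Once, after a try, the open jaw was 14 mm off centre when I turned it back. A picture afterwards showed the nut had not moved.

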